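Hold a sprung clip open over a display board

ROBOT

A 6-joint arm with a two-finger parallel gripper is mounted at the origin on the work surface. World frame = base frame: x ahead of the robot, y to its left, z up, the work surface at z = 0. Lengths are in m, angles in rad, forces in N, time in s.
With the tool pointing down it reaches from about 0.325 to 0.775 m from the base axis. Payload 5.5 kg.
Tool frame: the origin (TCP) lies midway between the tips of the shut fingers; the grasp point (between the pads) lies 19 mm behind it; x points along the fingers, y is the direction in which the jaws open and shut, and the axes are right-handed (so a half turn about x gives the same grasp; the last joint's range is limited). The gripper opens to 88 mm and grips with 3 to 60 N. Pads are 20 mm wide; open, the fingers measure 115 mm over their backs; the gripper's body (75 mm by 178 mm) begins 61 mm behind the grasp point.
Start: joints at [-1.207, 0.091, 1.231, -0, 1.82, -0.057], TCP at [0.245, -0.548, 0.223] pointing down, gripper open.
Joint ranges: [-2.87, 2.87], [-0.86, 2.18], [0.17, 2.46], [-1.51, 4.65], [0.06, 2.69], [-2.65, 2.65]. Speed limits (rad/s): [2.57, 2.57, 3.01, 3.14, 3.14, 3.14].

INTERFACE

Orientations are given as a unit quaternion [x, y, z, w].
In Python, from rig import robot gives the robot as it stands.
- The arm moves only by the tool servo_tool, never from a script. Its argument "motion" is a list of rows, each an object with "hand": the closure, from 0 (fully open) to 1 (shut); "travel": the shift along the tool's x, y, z in units of 500 mm (1.0 is 500 mm), a list of three; "delta_rot": the turn, a rotation vector about the tool's x, y, z in units of 90 degrees (1.0 is 90 degrees), a list of three. A call has 1 to 20 rows; each row is the pose to reach, as a shift and turn from the pose commanded when the call began, along the tool's axes at that moment; what a row does not reach only later rows make up. A row lasts 1/12 s, in which the tool goes at most 41.7 mm and 7.16 degrees, less where a joint would pass 70% of its speed; a pose out of reach is approached as far as the arm can. A call with a number of a shift or a turn outside -1 to 1 is refused whole. A call with a gripper value outside its range is refused whole. The fingers move at their own pace and stop on an object; "force" is the grip in N (left out, the last holds). Time passes only in rows, so rows that repeat a pose let the fingers close. It gives the time, the measured TCP pose, the force and the opening at its end, in the units of the state.
- robot.state(): the state, without advancing time (a new reading comes with each control period).
- robot.snapshot(name): name is "side" or "top"; returns the picture (384x512x3 uint8, red, green, blue); there is no depth.
- robot.get_calibration(name): a dict with "K" (3x3 intrinsics, pixels), "R" (3x3) and "t" (3): a world point X has camera coordinates R X + t. Camera axes: x right, y down, z forward; pixel columns grow to the right and rows downward; lengths in m; the calibration is good to about 2 mm. A picture is of the moment at which its call begins. get_calibration takes no time and is no camera call.
- robot.sign_off(): hands the job in, once; it reports no verdict.
The state is a dict: "clock": time; "joints": joint angles; "joint_vel": joint speeds; "joint_efforts": joint torques, N m; "ee_pos": TCP position; "tcp_rot": TCP orientation; "contact_force": force on the tool from outside, world axes, zero at the start; "torque": the same for the moment, N m; "finger_gap": finger opening in m.
Only numpy, scipy, OpenCV 4.12 (cv2) and the standard library are available. Lean on these libraries where they do the work, as an engineer would, in place of code of your own. Each camera call takes 0.05 s, during which the arm holds its last target.

TASK

First slide the display stand along the table, without lifting or tipping it, until its foot stands squarely inside the yellow taped corners. Then squeeze the sprung clip's orange handles so that its jaws open wide, take it off its rail and hold it gaping astride the top edge of the stand's white board, near the middle, one jaw each side and touching nothing, ready for a colleague to slip a drawing in. Finish while still holding the clip squeezed open there, and leave the eraser, tape roll and ink jar alone.

Things in the scene. Friction and masses are not known exactly. Their poses are not given: they have to be found in the camera images.
- spot: Target spot on the table: four yellow tape corners, flat (nothing to bump into), marking an inner rectangle of 190 mm (its x) by 160 mm (its y). Origin: centre of the rectangle, on the table. z up.
- stand: Loose display stand, about 0.6 kg. Wooden foot 160 (x) x 130 (y) x 40 mm high; fixed upright in its middle a rigid white board, 150 mm along x, 5 mm thick in y (centred), top edge 115 mm above the table. Origin: centre of the foot's underside, z up. Starts 100 to 160 mm to the -y side of the spot, turned up to 0.22 rad from it; slides when its long -y face is pushed low down.
- board_top (a point): Middle of the top edge of the stand's white board (115 mm above the foot's underside); axes as the stand's: x along the edge, y through the board's thickness, z up.
- rail: Fixed clip rail: wooden foot 160 x 80 x 10 mm with an upright aluminium strip, 140 mm along x, 6 mm thick in y (centred), its top edge 50 mm above the table. The clip starts clamped astride this edge. Origin: centre of the foot's underside; z up.
- clip: Loose sprung clip, 50 g, 44 mm wide: two levers on a pivot, like a clothes peg, orange handles up, black jaws down to 36 mm below the pivot. Origin: mid-pivot, 56 mm above the table when parked; x along the pivot, y the squeezing and opening direction, z up. A 12 mm diameter barrel runs along the pivot and rests on the rail. The frame moves with the -y lever, which turns about x when squeezed.
- clip_jaw (a joint): Angle between the clip's levers, rad: 0 jaws shut, about 0.17 as parked, 0.70 fully open at a hard stop, jaws then gaping 23 mm at the tips. The spring always closes it: squeezing the handles takes about 4 N at first, 12 N at the stop; a grip of 20 N or more keeps it at the stop.
- handles (a point): Good place to squeeze the clip: midway between its two handles, 30 mm above the pivot, fingers closing along the clip's y. Each handle is a flat orange plate 34 mm wide (x), 3 mm thick, from 5 to about 50 mm above the pivot; parked they splay in a V, about 51 mm over the outer top edges; at the stop they stand parallel, 26 mm over the outer faces.
- lip_a (a point): Middle of the inner face of the -y jaw's tip (34 mm below the pivot).
- lip_b (a point): Middle of the inner face of the +y jaw's tip (34 mm below the pivot).
- eraser: Bystander: white eraser, 55 x 24 x 14 mm, origin at the centre of its underside. Leave alone.
- tape_roll: Bystander: blue tape roll lying flat, 60 mm across, 19 mm high, origin at the centre of its underside. Leave alone.
- ink_jar: Bystander: small amber jar with a black cap, 48 mm across, 55 mm high, origin at the centre of its underside. Leave alone.
Mind the look-alikes: they are no part of the job. Several things have the shape of the stand; the one meant has the colours described above.

How it is judged:
By the outcome, as a careful person would: the job done as asked, in the order asked, and still so for the second after the job is handed in, while the arm keeps its last pose, push and grip.
It also fails if it takes over 58 s, if anything falls off the work surface, if the arm or the gripper's body presses on something with over 40 N, if the wrist force passes 120 N, or if a joint passes its speed limit or range.

## Working session

There is one attempt and no reset: what is moved stays moved. The work goes in short steps, Python scripts to look and compute and a tool call to move; the robot and the scene stay as the last step left them, time stands still between calls to the robot, and variables do not carry over. Pictures are saved under pics/ and viewed, and the job is handed in when it is done.

Besides the shell and the picture viewer there is one more tool, called after "Request:" as name([rows], argument=value, ...), one row to a line, values as JSON. servo_tool: Moves the arm, as the interface text tells. Its arguments: {"type":"object","properties":{"motion":{"type":"array"},"force":{"type":"number"}},"required":["motion"]}

```bash
ls; mkdir -p pics; python3 - <<'E'
from rig import robot
import cv2,numpy as np
for n in("side","top"):
    im=robot.snapshot(n); cv2.imwrite(f"pics/{n}0.png",im[:,:,::-1])
    c=robot.get_calibration(n); print(n,c)
print(robot.state())
E
```

```text
pics
side {'K': array([[494.39929461,   0.        , 259.8905619 ],
       [  0.        , 494.39929461, 177.89095503],
       [  0.        ,   0.        ,   1.        ]]), 'R': array([[-0.99907704, -0.04264499,  0.00514521],
       [-0.03148056,  0.64544236, -0.76315997],
       [ 0.02922402, -0.76261758, -0.64618913]]), 't': array([0.56307403, 0.03292659, 1.43515471])}
top {'K': array([[361.9887123 ,   0.        , 252.91367964],
       [  0.        , 361.9887123 , 191.89044063],
       [  0.        ,   0.        ,   1.        ]]), 'R': array([[-0.01656336, -0.99900526,  0.04140225],
       [-0.99807518,  0.01404457, -0.06040435],
       [ 0.05976279, -0.04232305, -0.99731498]]), 't': array([0.0507391 , 0.57800794, 0.93029641])}
{'clock': 0.1, 'joints': array([-1.20670609e+00,  9.18316350e-02,  1.23173326e+00,  2.04760821e-05,
        1.81979941e+00, -5.67015696e-02]), 'joint_vel': array([ 0.00313015,  0.00036147, -0.00211323, -0.0005884 ,  0.00130594,
        0.00014713]), 'joint_efforts': array([ 3.97840748e-03, -4.47858274e+01, -4.07570243e+01,  7.00023375e-02,
        2.83928047e-02, -8.66739265e-05]), 'ee_pos': array([ 0.2450032 , -0.54741989,  0.22160936]), 'tcp_rot': array([-0.69142428, -0.14829894,  0.69160219, -0.14705881]), 'contact_force': array([0.01194869, 0.08585493, 0.3569548 ]), 'torque': array([-0.03954402, -0.0715862 ,  0.00162327]), 'finger_gap': 0.08738523656983212}
```

View pics/side0.png

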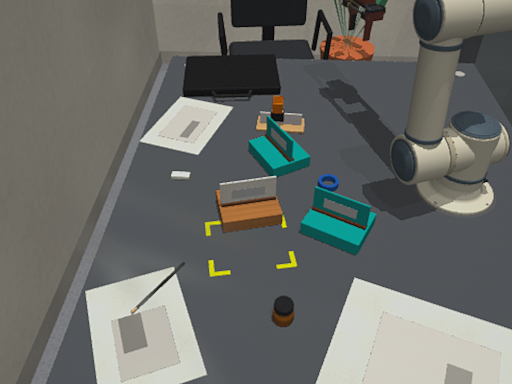

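View pics/top0.png

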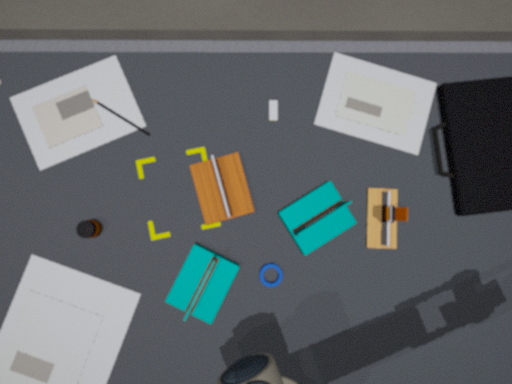

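```bash
python3 - <<'E'
import cv2
t=cv2.imread("pics/top0.png"); s=cv2.imread("pics/side0.png")
cv2.imwrite("pics/t_a.png",cv2.resize(t[140:260,125:265],None,fx=5,fy=5,interpolation=cv2.INTER_CUBIC))
cv2.imwrite("pics/t_b.png",cv2.resize(t[170:270,270:420],None,fx=5,fy=5,interpolation=cv2.INTER_CUBIC))
cv2.imwrite("pics/s_a.png",cv2.resize(s[170:290,195:310],None,fx=5,fy=5,interpolation=cv2.INTER_CUBIC))
cv2.imwrite("pics/s_b.png",cv2.resize(s[85:180,235:325],None,fx=6,fy=6,interpolation=cv2.INTER_CUBIC))
E
```

```text
(no output)
```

View pics/t_a.png

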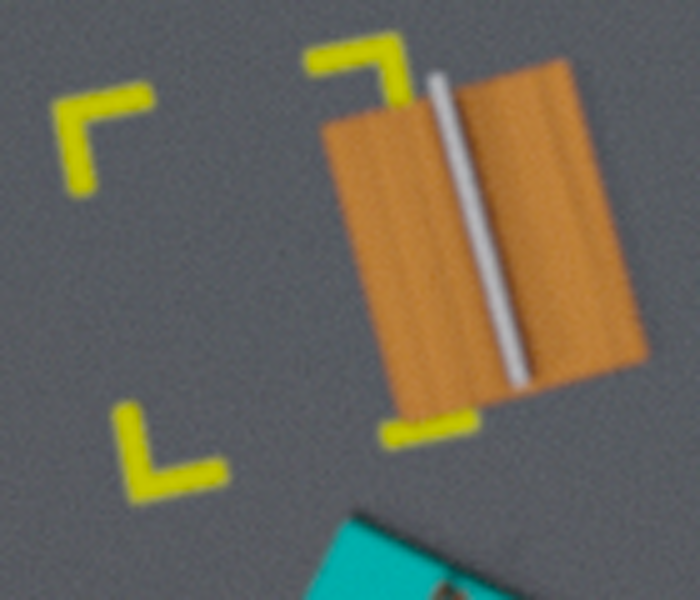

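View pics/t_b.png

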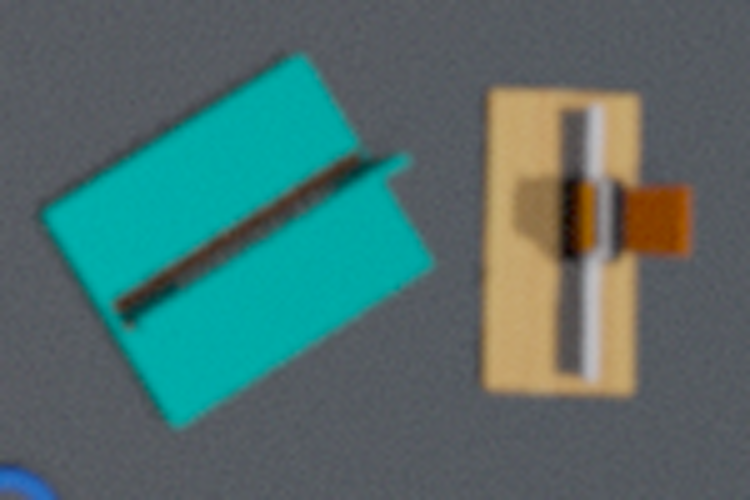

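View pics/s_a.png

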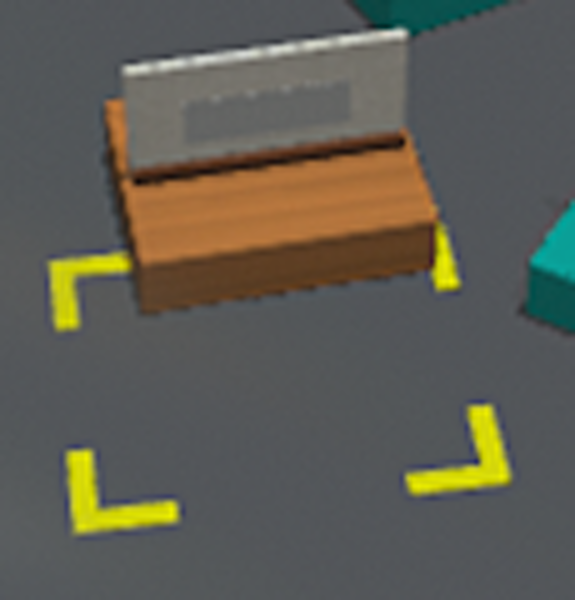

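View pics/s_b.png

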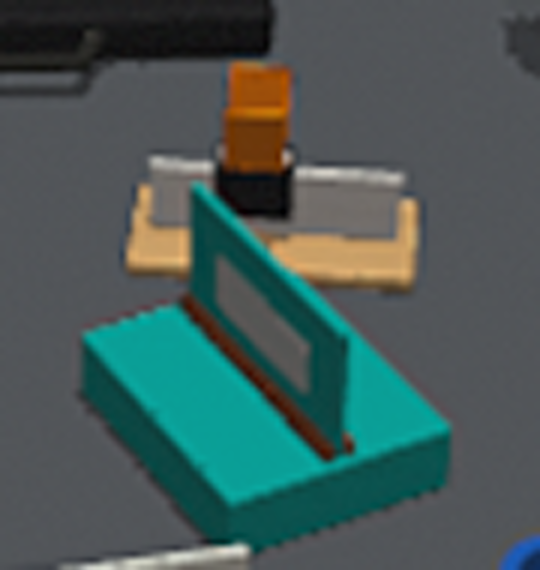

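```bash
cat > h.py <<'E'
import numpy as np, cv2
from rig import robot
from scipy.optimize import least_squares
from scipy.spatial.transform import Rotation as Ro
C={n:robot.get_calibration(n) for n in("side","top")}
def proj(n,X):
    c=C[n]; p=(c["R"]@np.atleast_2d(X).T).T+c["t"]; q=(c["K"]@p.T).T; return q[:,:2]/q[:,2:]
def T(p,X):
    c,s=np.cos(p[2]),np.sin(p[2]); X=np.atleast_2d(np.array(X,float)); o=X.copy()
    o[:,0]=p[0]+c*X[:,0]-s*X[:,1]; o[:,1]=p[1]+s*X[:,0]+c*X[:,1]; return o
def fit(obs,p0):
    # obs: list (cam,local xyz,pix)
    f=lambda p:np.concatenate([ (proj(n,T(p,X))[0]-u) for n,X,u in obs])
    r=least_squares(f,p0,loss="soft_l1"); return r.x,f(r.x).reshape(-1,2)
def bp(n,u,z):
    c=C[n]; d=c["R"].T@np.linalg.inv(c["K"])@np.array([u[0],u[1],1]); o=-c["R"].T@c["t"]; return o+d*(z-o[2])/d[2]
E
cat > m0.py <<'E'
from h import *
np.set_printoptions(precision=4,suppress=True)
ta=lambda a,b:np.array([125+a/5-.4,140+b/5-.4]); sa=lambda a,b:np.array([195+a/5-.4,170+b/5-.4]); tb=lambda a,b:np.array([270+a/5-.4,170+b/5-.4]); sb=lambda a,b:np.array([235+a/6-.4,85+b/6-.4])
spot=[("top",(.105,.09,0),ta(53,103)),("top",(.105,-.09,0),ta(402,35)),("top",(-.105,.09,0),ta(132,503)),
("side",(.105,-.09,0),sa(48,262)),("side",(.105,.09,0),sa(75,533)),("side",(-.105,.09,0),sa(511,482))]
st=[("top",(.08,.065,.04),ta(322,126)),("top",(.08,-.065,.04),ta(570,60)),("top",(-.08,-.065,.04),ta(648,354)),("top",(-.08,.065,.04),ta(402,420)),
("top",(.075,0,.115),ta(437,74)),("top",(-.075,0,.115),ta(520,384)),
("side",(.08,.065,.04),sa(140,265)),("side",(-.08,.065,.04),sa(437,220)),("side",(.08,.065,0),sa(148,312)),("side",(-.08,.065,0),sa(434,268)),
("side",(.075,0,.115),sa(123,68)),("side",(-.075,0,.115),sa(407,31))]
ra=[("top",(.08,.04,.01),tb(490,87)),("top",(.08,-.04,.01),tb(640,95)),("top",(-.08,-.04,.01),tb(635,395)),("top",(-.08,.04,.01),tb(484,393)),
("top",(.07,0,.05),tb(598,104)),("top",(-.07,0,.05),tb(590,382)),("side",(.07,0,.05),sb(150,158)),("side",(-.07,0,.05),sb(405,175)),
("side",(.08,.04,.01),sb(127,262)),("side",(-.08,.04,.01),sb(415,280))]
te=[("top",(.08,.065,.04),tb(42,214)),("top",(.08,-.065,.04),tb(304,52)),("top",(-.08,-.065,.04),tb(435,264)),("top",(-.08,.065,.04),tb(178,430))]
te2=[("top",(.08,.065,.04),tb(42,214))]
for n,o in(("spot",spot),("stand",st),("rail",ra)):
    p,r=fit(o,[.5,0,.2]); print(n,p,"\n",r)
print("tealcorners",[bp("top",o[2],.04) for o in te])
for q in((625,255),(692,255),(692,185),(580,185),(595,258)): print(q,bp("top",tb(*q),.104))
for q in((230,62),(290,65),(223,105),(288,112)): print(q,bp("side",sb(*q),.104))
E
python3 m0.py
```

```text
spot [0.5819 0.2394 0.1908] 
 [[ 1.1639 -0.0559]
 [-1.4697  0.1476]
 [ 0.6008 -1.7858]
 [ 1.3484  1.0849]
 [ 0.7861 -0.0992]
 [-0.8285  0.307 ]]
stand [0.59   0.1216 0.2497] 
 [[ 0.0042 -1.1171]
 [-0.2123 -0.893 ]
 [ 0.6116  0.6111]
 [ 0.1479  0.9738]
 [ 0.2201 -0.1754]
 [ 0.2259 -0.3618]
 [-0.1217 -0.4978]
 [ 0.8521 -0.2296]
 [-1.0553  0.8463]
 [ 0.927   0.877 ]
 [ 0.1655  0.4187]
 [ 0.0569  0.3402]]
rail [ 0.5055 -0.3016 -0.0607] 
 [[ 0.5266  0.0394]
 [-0.0348 -0.1569]
 [-0.1915 -0.0282]
 [ 0.2598 -0.8523]
 [-0.1811  0.1089]
 [ 0.2808 -0.5223]
 [ 0.7587  0.9278]
 [ 0.1808  0.6434]
 [ 0.3127  0.0862]
 [ 0.3468  0.1303]]
tealcorners [array([ 0.524 , -0.0202,  0.04  ]), array([ 0.6052, -0.1576,  0.04  ]), array([ 0.4951, -0.2222,  0.04  ]), array([ 0.4135, -0.0873,  0.04  ])]
(625, 255) [ 0.4997 -0.2936  0.104 ]
(692, 255) [ 0.4991 -0.3264  0.104 ]
(692, 185) [ 0.5327 -0.3278  0.104 ]
(580, 185) [ 0.5336 -0.273   0.104 ]
(595, 258) [ 0.4985 -0.2789  0.104 ]
(230, 62) [ 0.535  -0.3263  0.104 ]
(290, 65) [ 0.5019 -0.3249  0.104 ]
(223, 105) [ 0.5377 -0.2814  0.104 ]
(288, 112) [ 0.5027 -0.2761  0.104 ]
```

```bash
cat > plan.py <<'E'
import sys,json,os
from h import *
np.set_printoptions(precision=4,suppress=True)
# cmd.json keeps commanded pose (pos, quat)
def load():
    if os.path.exists("cmd.json"):
        d=json.load(open("cmd.json")); return np.array(d["p"]),Ro.from_quat(d["q"])
    s=robot.state(); return np.array([.245,-.548,.223]),Ro.from_quat(s["tcp_rot"])
def save(p,R): json.dump({"p":list(map(float,p)),"q":list(map(float,R.as_quat()))},open("cmd.json","w"))
def down(yaw):  # tool x down, tool y at world yaw
    y=np.array([np.cos(yaw),np.sin(yaw),0]); x=np.array([0,0,-1.]); z=np.cross(x,y)
    return Ro.from_matrix(np.c_[x,y,z])
def rel(pos,R1):
    p,R=load(); return R.inv().apply(np.array(pos)-p)/.5, (R.inv()*R1).as_rotvec()/(np.pi/2)
def apply(travel,rot):  # after a move: update commanded
    p,R=load(); save(p+R.apply(np.array(travel)*.5), R*Ro.from_rotvec(np.array(rot)*np.pi/2))
def yawof():
    p,R=load(); y=R.as_matrix()[:,1]; return np.arctan2(y[1],y[0])
E
python3 - <<'E'
exec(open("m0.py").read().split("for n,o in")[0])
from plan import *
for w in (.007,.008,.01):
    o=[(n,((.095+w)*np.sign(X[0]),(.08+w)*np.sign(X[1]),0),u) for n,X,u in spot]
    p,r=fit(o,[.5,0,.2]); print(w,p,abs(r).mean()); print(r)
p,R=load(); print(p,R.as_matrix(),yawof())
E
```

```text
0.007 [0.5844 0.2421 0.1943] 1.5459181208700887
[[ 1.3503  0.0431]
 [-3.5492  0.4634]
 [ 0.6238 -4.0053]
 [ 1.3855  2.5732]
 [ 0.9211 -0.2562]
 [-3.1777  0.2023]]
0.008 [0.5835 0.2412 0.1929] 1.3035441285006826
[[ 1.3165  0.0393]
 [-2.8253  0.3988]
 [ 0.6301 -3.2328]
 [ 1.4179  2.0559]
 [ 0.9123 -0.2271]
 [-2.3597  0.2269]]
0.01 [0.5819 0.2394 0.1908] 0.8064743066188029
[[ 1.1639 -0.0559]
 [-1.4697  0.1476]
 [ 0.6008 -1.7858]
 [ 1.3484  1.0849]
 [ 0.7861 -0.0992]
 [-0.8285  0.307 ]]
[ 0.245 -0.548  0.223] [[-0.0006  0.4085 -0.9128]
 [ 0.0017 -0.9128 -0.4085]
 [-1.     -0.0018 -0.0001]] -1.1499993879427768
```

```bash
python3 - <<'E'
exec(open("m0.py").read().split("for n,o in")[0])
from plan import *
inn=[("top",(.095,.08,0),ta(87,123)),("top",(.095,-.08,0),ta(383,63)),("top",(-.095,.08,0),ta(150,473))]
for w in (.011,.012,.013,.014):
    o=[(n,((.095+w)*np.sign(X[0]),(.08+w)*np.sign(X[1]),0),u) for n,X,u in spot]
    p,r=fit(o,[.5,0,.2]); print(w,p,abs(r).mean())
    p,r=fit(o+inn,[.5,0,.2]); print(w,p,abs(r).mean());
E
```

```text
0.011 [0.5815 0.2387 0.1902] 0.5807303182344867
0.011 [0.5807 0.2384 0.1864] 0.5250300255082926
0.012 [0.5813 0.2382 0.1905] 0.478825608583179
0.012 [0.5806 0.2382 0.187 ] 0.4342459575591025
0.013 [0.5812 0.2377 0.1918] 0.41804955811516936
0.013 [0.5805 0.2379 0.188 ] 0.4268216160250549
0.014 [0.5809 0.2372 0.193 ] 0.5797840090109906
0.014 [0.5803 0.2376 0.1891] 0.5342318962029695
```

```bash
python3 - <<'E'
from plan import *
p,R=load(); save(p,R)
for z in(.2,.02,.01):
    print(z,*rel([.6147,.0247,z],down(.25)))
E
```

```text
0.2 [ 0.0475 -0.7434 -1.1428] [-0.8913 -0.0009  0.0009]
0.02 [ 0.4075 -0.7427 -1.1427] [-0.8913 -0.0009  0.0009]
0.01 [ 0.4275 -0.7427 -1.1427] [-0.8913 -0.0009  0.0009]
```

Request:
servo_tool([
  {"hand": 0, "travel": [0.01, -0.04, -0.06], "delta_rot": [-0.05, 0, 0]},
  {"hand": 0, "travel": [0.02, -0.4, -0.6], "delta_rot": [-0.45, 0, 0]},
  {"hand": 0, "travel": [0.02, -0.4, -0.6], "delta_rot": [-0.45, 0, 0]},
  {"hand": 0, "travel": [0.02, -0.4, -0.6], "delta_rot": [-0.45, 0, 0]},
  {"hand": 0, "travel": [0.02, -0.4, -0.6], "delta_rot": [-0.45, 0, 0]},
  {"hand": 0, "travel": [0.02, -0.4, -0.6], "delta_rot": [-0.45, 0, 0]},
  {"hand": 0, "travel": [0.02, -0.4, -0.6], "delta_rot": [-0.45, 0, 0]},
  {"hand": 0, "travel": [0.02, -0.4, -0.6], "delta_rot": [-0.45, 0, 0]},
  {"hand": 0, "travel": [0.02, -0.4, -0.6], "delta_rot": [-0.45, 0, 0]},
  {"hand": 0, "travel": [0.02, -0.4, -0.6], "delta_rot": [-0.45, 0, 0]},
  {"hand": 0, "travel": [0.02, -0.4, -0.6], "delta_rot": [-0.45, 0, 0]},
  {"hand": 0, "travel": [0.02, -0.4, -0.6], "delta_rot": [-0.45, 0, 0]},
])

```text
clock: 1.1
ee_pos: [0.437, -0.2428, 0.2123]
tcp_rot: [-0.597, -0.378, 0.598, -0.378]
contact_force: [-0.4, 0.0, -0.4]
finger_gap: 0.088
```

```bash
python3 - <<'E'
from plan import *
apply([0.02,-0.4,-0.6],[-.45,0,0]); s=robot.state()
p,R=load(); print(p,s["ee_pos"],yawof(), (R.inv()*Ro.from_quat(s["tcp_rot"])).as_rotvec(),s["clock"],s["contact_force"])
for z in(.2,.02,.01):
    print(z,*rel([.6147,.0247,z],down(.25)))
E
```

```text
[ 0.4371 -0.2429  0.2134] [ 0.437  -0.2428  0.2123] -0.4431403625386399 [-0.0004 -0.0017  0.0006] 1.1 [-0.3815  0.0446 -0.3741]
0.2 [ 0.0275  0.0914 -0.6357] [-0.4413 -0.001   0.0005]
0.02 [ 0.3875  0.0919 -0.6353] [-0.4413 -0.001   0.0005]
0.01 [ 0.4075  0.0919 -0.6353] [-0.4413 -0.001   0.0005]
```

Request:
servo_tool([
  {"hand": 0, "travel": [0.027, 0.091, -0.635], "delta_rot": [-0.441, -0.001, 0]},
  {"hand": 0, "travel": [0.027, 0.091, -0.635], "delta_rot": [-0.441, -0.001, 0]},
  {"hand": 0, "travel": [0.027, 0.091, -0.635], "delta_rot": [-0.441, -0.001, 0]},
  {"hand": 0, "travel": [0.027, 0.091, -0.635], "delta_rot": [-0.441, -0.001, 0]},
  {"hand": 0, "travel": [0.027, 0.091, -0.635], "delta_rot": [-0.441, -0.001, 0]},
  {"hand": 0, "travel": [0.027, 0.091, -0.635], "delta_rot": [-0.441, -0.001, 0]},
  {"hand": 0, "travel": [0.027, 0.091, -0.635], "delta_rot": [-0.441, -0.001, 0]},
  {"hand": 0, "travel": [0.027, 0.091, -0.635], "delta_rot": [-0.441, -0.001, 0]},
  {"hand": 0, "travel": [0.027, 0.091, -0.635], "delta_rot": [-0.441, -0.001, 0]},
  {"hand": 0, "travel": [0.027, 0.091, -0.635], "delta_rot": [-0.441, -0.001, 0]},
  {"hand": 0, "travel": [0.027, 0.091, -0.635], "delta_rot": [-0.441, -0.001, 0]},
  {"hand": 0, "travel": [0.09, 0.091, -0.635], "delta_rot": [-0.441, -0.001, 0]},
  {"hand": 0, "travel": [0.15, 0.091, -0.635], "delta_rot": [-0.441, -0.001, 0]},
  {"hand": 0, "travel": [0.21, 0.091, -0.635], "delta_rot": [-0.441, -0.001, 0]},
  {"hand": 0, "travel": [0.26, 0.091, -0.635], "delta_rot": [-0.441, -0.001, 0]},
  {"hand": 0, "travel": [0.31, 0.091, -0.635], "delta_rot": [-0.441, -0.001, 0]},
  {"hand": 0, "travel": [0.35, 0.091, -0.635], "delta_rot": [-0.441, -0.001, 0]},
  {"hand": 0, "travel": [0.38, 0.091, -0.635], "delta_rot": [-0.441, -0.001, 0]},
  {"hand": 0, "travel": [0.4, 0.091, -0.635], "delta_rot": [-0.441, -0.001, 0]},
  {"hand": 0, "travel": [0.4, 0.091, -0.635], "delta_rot": [-0.441, -0.001, 0]},
])

```text
clock: 2.77
ee_pos: [0.6127, 0.0228, 0.0103]
tcp_rot: [0.433, 0.559, -0.436, 0.557]
contact_force: [0.7, 1.0, 0.6]
finger_gap: 0.0879
```

```bash
python3 - <<'E'
from plan import *
apply([0.4,.091,-0.635],[-.441,-.001,0]); s=robot.state()
p,R=load(); print(p,s["ee_pos"],yawof(), (R.inv()*Ro.from_quat(s["tcp_rot"])).as_rotvec(),s["clock"],s["contact_force"])
im=robot.snapshot("top"); cv2.imwrite("pics/t1.png",cv2.resize(im[130:270,120:330,::-1],None,fx=3.7,fy=3.7,interpolation=cv2.INTER_CUBIC))
# push waypoints: stand pose interpolated; tool at local (0,-.100)
a=np.array([.590,.1216,.25]); b=np.array([.581,.238,.190])
for off in(.1,.075):
  for k in np.linspace(0,1,7):
    q=a+(b-a)*k; P=T(q,[[0,-off,0]])[0]; P[2]=.0134; t,r=rel(P,down(q[2])); print(off,round(k,2),P,t,r)
E
```

```text
[0.6142 0.0248 0.0137] [0.6127 0.0228 0.0103] 0.24958087566463275 [ 0.0026 -0.0011 -0.0036] 2.7667 [0.6508 1.0014 0.5854]
0.1 0.0 [0.6147 0.0247 0.0134] [0.0007 0.0009 0.0004] [-0.0003 -0.0002  0.0004]
0.1 0.17 [0.6123 0.0439 0.0134] [ 0.0007  0.0056 -0.038 ] [ 0.0061 -0.0002  0.0005]
0.1 0.33 [0.6098 0.063  0.0134] [ 0.0007  0.0103 -0.0764] [ 0.0125 -0.0002  0.0005]
0.1 0.5 [0.6073 0.0822 0.0134] [ 0.0007  0.015  -0.1147] [ 0.0188 -0.0002  0.0005]
0.1 0.67 [0.6048 0.1014 0.0134] [ 0.0007  0.0196 -0.1531] [ 0.0252 -0.0002  0.0005]
0.1 0.83 [0.6024 0.1206 0.0134] [ 0.0007  0.0243 -0.1916] [ 0.0316 -0.0002  0.0005]
0.1 1.0 [0.5999 0.1398 0.0134] [ 0.0007  0.029  -0.23  ] [ 0.0379 -0.0002  0.0005]
0.075 0.0 [0.6086 0.0489 0.0134] [ 0.0007  0.0009 -0.0496] [-0.0003 -0.0002  0.0004]
0.075 0.17 [0.6063 0.0681 0.0134] [ 0.0007  0.0061 -0.088 ] [ 0.0061 -0.0002  0.0005]
0.075 0.33 [0.6041 0.0874 0.0134] [ 0.0007  0.0113 -0.1263] [ 0.0125 -0.0002  0.0005]
0.075 0.5 [0.6019 0.1066 0.0134] [ 0.0007  0.0164 -0.1647] [ 0.0188 -0.0002  0.0005]
0.075 0.67 [0.5996 0.1258 0.0134] [ 0.0007  0.0216 -0.2031] [ 0.0252 -0.0002  0.0005]
0.075 0.83 [0.5974 0.1451 0.0134] [ 0.0007  0.0268 -0.2415] [ 0.0316 -0.0002  0.0005]
0.075 1.0 [0.5952 0.1643 0.0134] [ 0.0007  0.032  -0.2799] [ 0.0379 -0.0002  0.0005]
```

View pics/t1.png

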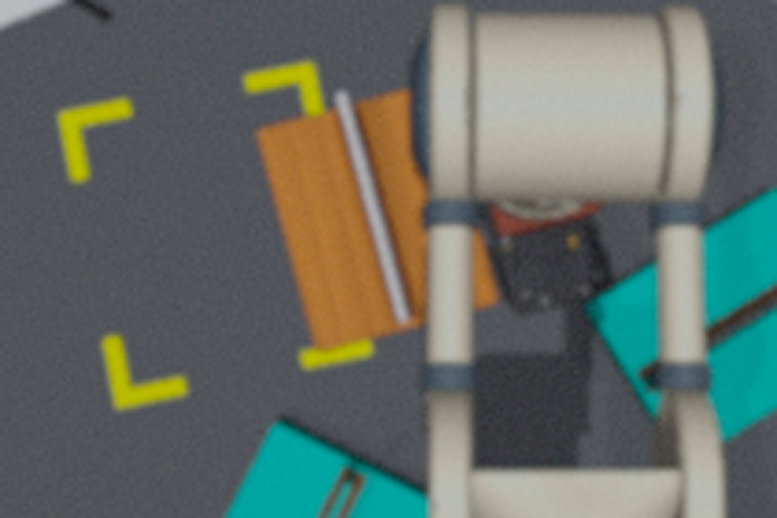

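Request:
servo_tool([
  {"hand": 0, "travel": [0, 0.001, -0.015], "delta_rot": [0, 0, 0]},
  {"hand": 0, "travel": [0, 0.001, -0.03], "delta_rot": [0, 0, 0]},
  {"hand": 0, "travel": [0, 0.001, -0.04], "delta_rot": [0, 0, 0]},
  {"hand": 0, "travel": [0, 0.001, -0.05], "delta_rot": [0, 0, 0]},
  {"hand": 0, "travel": [0, 0.002, -0.06], "delta_rot": [0.002, 0, 0]},
  {"hand": 0, "travel": [0, 0.004, -0.07], "delta_rot": [0.003, 0, 0]},
  {"hand": 0, "travel": [0, 0.005, -0.08], "delta_rot": [0.005, 0, 0]},
  {"hand": 0, "travel": [0, 0.006, -0.09], "delta_rot": [0.006, 0, 0]},
  {"hand": 0, "travel": [0, 0.008, -0.1], "delta_rot": [0.008, 0, 0]},
  {"hand": 0, "travel": [0, 0.009, -0.11], "delta_rot": [0.01, 0, 0]},
  {"hand": 0, "travel": [0, 0.01, -0.12], "delta_rot": [0.011, 0, 0]},
  {"hand": 0, "travel": [0, 0.012, -0.13], "delta_rot": [0.013, 0, 0]},
  {"hand": 0, "travel": [0, 0.013, -0.14], "delta_rot": [0.015, 0, 0]},
  {"hand": 0, "travel": [0, 0.014, -0.15], "delta_rot": [0.017, 0, 0]},
  {"hand": 0, "travel": [0, 0.016, -0.16], "delta_rot": [0.018, 0, 0]},
  {"hand": 0, "travel": [0, 0.017, -0.17], "delta_rot": [0.02, 0, 0]},
  {"hand": 0, "travel": [0, 0.018, -0.18], "delta_rot": [0.022, 0, 0]},
  {"hand": 0, "travel": [0, 0.02, -0.19], "delta_rot": [0.023, 0, 0]},
  {"hand": 0, "travel": [0, 0.021, -0.2], "delta_rot": [0.025, 0, 0]},
  {"hand": 0, "travel": [0, 0.021, -0.2], "delta_rot": [0.025, 0, 0]},
])

```text
clock: 4.48
ee_pos: [0.5996, 0.1258, 0.0123]
tcp_rot: [0.444, 0.55, -0.445, 0.55]
contact_force: [0.6, -0.4, 0.3]
finger_gap: 0.0877
```

```bash
python3 - <<'E'
from plan import *
apply([0,.021,-0.2],[.025,0,0]); s=robot.state()
p,R=load(); print(p,s["ee_pos"],yawof(), (R.inv()*Ro.from_quat(s["tcp_rot"])).as_rotvec(),s["clock"],s["contact_force"],s["finger_gap"])
im=robot.snapshot("top"); cv2.imwrite("pics/t2.png",cv2.resize(im[140:260,125:265,::-1],None,fx=5,fy=5,interpolation=cv2.INTER_CUBIC))
im=robot.snapshot("side"); cv2.imwrite("pics/s2.png",cv2.resize(im[170:290,195:310,::-1],None,fx=5,fy=5,interpolation=cv2.INTER_CUBIC))
E
```

```text
[0.5997 0.1243 0.0137] [0.5996 0.1258 0.0123] 0.21031095933003885 [-0.0007 -0.0003  0.0001] 4.4833 [ 0.5897 -0.4367  0.3147] 0.08772566222979772
```

View pics/t2.png

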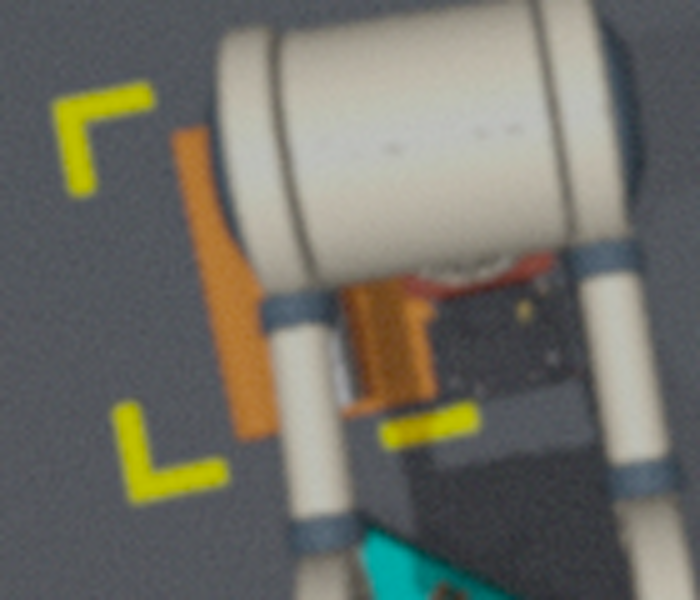

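View pics/s2.png

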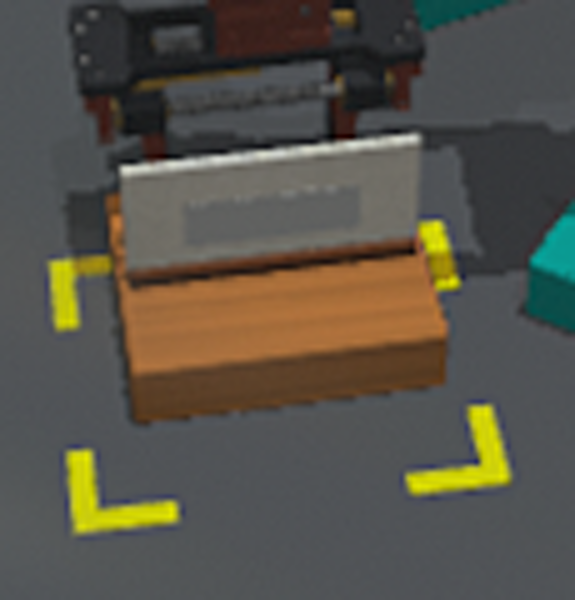

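```bash
python3 - <<'E'
exec(open("m0.py").read().split("spot=")[0])
from plan import *
st=[("top",(.08,.065,.04),ta(172,134)),("top",(-.08,.065,.04),ta(240,439)),
("side",(.08,.065,.04),sa(133,375)),("side",(-.08,.065,.04),sa(446,332)),("side",(.08,.065,0),sa(136,423)),("side",(-.08,.065,0),sa(444,383)),
("side",(.075,0,.115),sa(120,168)),("side",(-.075,0,.115),sa(420,135))]
p,r=fit(st,[.58,.2,.2]); print(p,r)
P,R=load(); q=T([0,0,-p[2]],[(P-np.array([p[0],p[1],0]))])[0]; print("tool in stand",q)
a=p.copy();b=np.array([.581,.238,.190])
for k in np.linspace(0,1,4):
    c=a+(b-a)*k; X=T(c,[[q[0],q[1],0]])[0]; X[2]=.0137; print(k,X,*rel(X,down(yawof()+ (b[2]-a[2])*k)))
E
```

```text
[0.5834 0.1988 0.2167] [[ 0.159  -0.8495]
 [ 0.454  -0.1895]
 [-0.1884 -0.6174]
 [ 0.8883 -0.0832]
 [-0.0606  0.5682]
 [ 0.7     0.4824]
 [ 0.0287  0.4012]
 [-0.2197  0.1008]]
tool in stand [-0.     -0.0764  0.0137]
0.0 [0.5997 0.1243 0.0137] [0.0001 0.     0.    ] [-0.     -0.0002  0.0005]
0.3333333333333333 [0.5983 0.1372 0.0137] [ 0.0001  0.0026 -0.0259] [ 0.0057 -0.0002  0.0005]
0.6666666666666666 [0.5968 0.1501 0.0137] [ 0.0001  0.0051 -0.0517] [ 0.0113 -0.0002  0.0005]
1.0 [0.5954 0.163  0.0137] [ 0.0001  0.0077 -0.0776] [ 0.017  -0.0002  0.0005]
```

Request:
servo_tool([
  {"hand": 0, "travel": [0, 0.001, -0.01], "delta_rot": [0.002, 0, 0]},
  {"hand": 0, "travel": [0, 0.002, -0.02], "delta_rot": [0.004, 0, 0]},
  {"hand": 0, "travel": [0, 0.003, -0.03], "delta_rot": [0.006, 0, 0]},
  {"hand": 0, "travel": [0, 0.004, -0.04], "delta_rot": [0.009, 0, 0]},
  {"hand": 0, "travel": [0, 0.005, -0.05], "delta_rot": [0.011, 0, 0]},
  {"hand": 0, "travel": [0, 0.006, -0.058], "delta_rot": [0.013, 0, 0]},
  {"hand": 0, "travel": [0, 0.006, -0.065], "delta_rot": [0.014, 0, 0]},
  {"hand": 0, "travel": [0, 0.007, -0.071], "delta_rot": [0.016, 0, 0]},
  {"hand": 0, "travel": [0, 0.008, -0.075], "delta_rot": [0.017, 0, 0]},
  {"hand": 0, "travel": [0, 0.008, -0.077], "delta_rot": [0.017, 0, 0]},
  {"hand": 0, "travel": [0, 0.008, -0.077], "delta_rot": [0.017, 0, 0]},
  {"hand": 0, "travel": [0, 0.008, -0.07], "delta_rot": [0.017, 0, 0]},
  {"hand": 0, "travel": [0, 0.008, -0.05], "delta_rot": [0.017, 0, 0]},
  {"hand": 0, "travel": [0, 0.008, -0.01], "delta_rot": [0.017, 0, 0]},
  {"hand": 0, "travel": [0, 0.008, 0.05], "delta_rot": [0.017, 0, 0]},
  {"hand": 0, "travel": [0, 0.008, 0.1], "delta_rot": [0.017, 0, 0]},
  {"hand": 0, "travel": [0, 0.008, 0.1], "delta_rot": [0.017, 0, 0]},
])

```text
clock: 6.0
ee_pos: [0.6154, 0.0712, 0.013]
tcp_rot: [0.452, 0.542, -0.454, 0.544]
contact_force: [0.2, 0.5, -0.0]
finger_gap: 0.0883
```

```bash
python3 - <<'E'
from plan import *
apply([0,.008,0.1],[.017,0,0]); s=robot.state()
p,R=load(); print(p,s["ee_pos"],yawof(), (R.inv()*Ro.from_quat(s["tcp_rot"])).as_rotvec(),s["clock"],s["contact_force"],s["finger_gap"])
im=robot.snapshot("top"); cv2.imwrite("pics/t3.png",cv2.resize(im[140:260,125:265,::-1],None,fx=5,fy=5,interpolation=cv2.INTER_CUBIC))
im=robot.snapshot("side"); cv2.imwrite("pics/s3.png",cv2.resize(im[170:290,195:310,::-1],None,fx=5,fy=5,interpolation=cv2.INTER_CUBIC))
E
```

```text
[0.6141 0.0762 0.0137] [0.6154 0.0712 0.013 ] 0.18360741585784254 [ 0.004  -0.0038  0.0011] 6.0 [ 0.2304  0.4859 -0.02  ] 0.08830771697250274
```

View pics/t3.png

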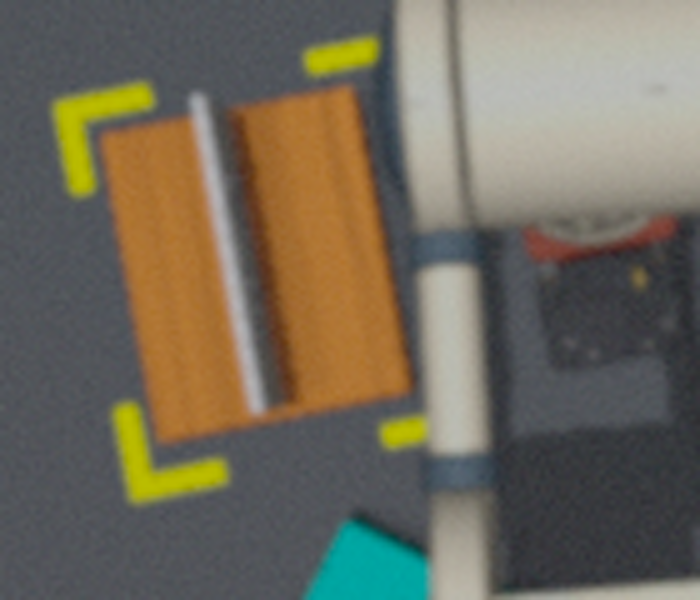

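View pics/s3.png

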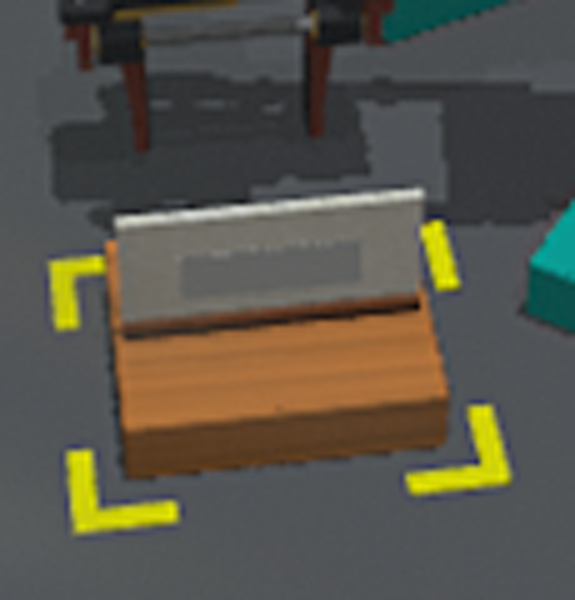

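```bash
cat > m3.py <<'E'
exec(open("m0.py").read().split("spot=")[0])
from plan import *
st=[("top",(.08,.065,.04),ta(101,134)),("top",(.08,-.065,.04),ta(351,87)),("top",(-.08,-.065,.04),ta(411,388)),("top",(-.08,.065,.04),ta(160,441)),("top",(.075,0,.115),ta(199,93)),("top",(-.075,0,.115),ta(259,412)),
("side",(.08,.065,.04),sa(122,430)),("side",(-.08,.065,.04),sa(446,401)),("side",(.08,.065,0),sa(127,478)),("side",(-.08,.065,0),sa(443,443)),
("side",(.075,0,.115),sa(114,219)),("side",(-.075,0,.115),sa(424,190))]
p,r=fit(st,[.58,.2,.2]); print(p);print(r)
print(fit([o for o in st if o[1][2]>.1],[.58,.2,.2]))
E
python3 m3.py; python3 - <<'E'
from plan import *
cl=np.array([.517,-.3023]); yaw=-.06-np.pi/2
print(rel([.56,-.1,.2],down(-.8)),rel([cl[0],cl[1],.2],down(yaw)))
E
```

```text
[0.5811 0.2374 0.1798]
[[-0.0878 -0.94  ]
 [ 0.6944 -1.1538]
 [ 0.5276  0.3644]
 [-0.4246 -0.0724]
 [ 0.1922 -0.1863]
 [ 0.0356 -0.7138]
 [ 0.2041 -0.3664]
 [ 1.0309 -1.2169]
 [-0.013   0.8247]
 [ 1.0244  1.1628]
 [ 0.3695  0.4539]
 [-0.0917  0.574 ]]
(array([0.5807, 0.2372, 0.1808]), array([[ 0.2886, -0.0303],
       [ 0.1953, -0.5678],
       [ 0.5324,  0.3943],
       [ 0.0509,  0.4751]]))
(array([-0.3725, -0.1709,  0.3266]), array([0.6262, 0.0001, 0.0005])) (array([-0.3725, -0.3294,  0.7087]), array([1.1551, 0.0003, 0.0005]))
```

Request:
servo_tool([
  {"hand": 0, "travel": [-0.04, 0, 0], "delta_rot": [0, 0, 0]},
  {"hand": 0, "travel": [-0.12, 0, 0], "delta_rot": [0, 0, 0]},
  {"hand": 0, "travel": [-0.2, 0, 0], "delta_rot": [0, 0, 0]},
  {"hand": 0, "travel": [-0.28, 0, 0.0], "delta_rot": [0, 0, 0]},
  {"hand": 0, "travel": [-0.35, 0, 0.0], "delta_rot": [0, 0, 0]},
  {"hand": 0, "travel": [-0.4, -0.17, 0.33], "delta_rot": [0.63, 0, 0]},
  {"hand": 0, "travel": [-0.4, -0.17, 0.33], "delta_rot": [0.63, 0, 0]},
  {"hand": 0, "travel": [-0.4, -0.17, 0.33], "delta_rot": [0.63, 0, 0]},
  {"hand": 0, "travel": [-0.4, -0.17, 0.33], "delta_rot": [0.63, 0, 0]},
  {"hand": 0, "travel": [-0.4, -0.17, 0.33], "delta_rot": [0.63, 0, 0]},
  {"hand": 0, "travel": [-0.4, -0.17, 0.33], "delta_rot": [0.63, 0, 0]},
  {"hand": 0, "travel": [-0.4, -0.17, 0.33], "delta_rot": [0.63, 0, 0]},
  {"hand": 0, "travel": [-0.4, -0.17, 0.33], "delta_rot": [0.63, 0, 0]},
  {"hand": 0, "travel": [-0.4, -0.17, 0.33], "delta_rot": [0.63, 0, 0]},
  {"hand": 0, "travel": [-0.4, -0.17, 0.33], "delta_rot": [0.63, 0, 0]},
])

```text
clock: 7.35
ee_pos: [0.561, -0.1005, 0.213]
tcp_rot: [-0.655, -0.265, 0.656, -0.266]
contact_force: [-0.1, 0.8, 1.1]
finger_gap: 0.0875
```

```bash
python3 - <<'E'
from plan import *
apply([-.4,-.17,0.33],[.63,0,0]); s=robot.state()
p,R=load(); print(p,s["ee_pos"],yawof(), (R.inv()*Ro.from_quat(s["tcp_rot"])).as_rotvec(),s["clock"],s["contact_force"],s["joints"])
cl=np.array([.517,-.3023]); yaw=-.06-np.pi/2
print(rel([cl[0],cl[1],.2],down(yaw)),rel([cl[0],cl[1],.13],down(yaw)))
E
```

```text
[ 0.5608 -0.1016  0.2138] [ 0.561  -0.1005  0.213 ] -0.8059945092447449 [-0.0045 -0.0003  0.0016] 7.35 [-0.0752  0.7796  1.0662] [-0.2363  0.0076  1.334  -0.0011  1.7996  0.5649]
(array([0.0275, 0.2291, 0.3411]), array([0.5251, 0.0004, 0.0003])) (array([0.1675, 0.2291, 0.3411]), array([0.5251, 0.0004, 0.0003]))
```

Move above the clip, then look before descending.

Request:
servo_tool([
  {"hand": 0, "travel": [0.03, 0.229, 0.341], "delta_rot": [0.525, 0, 0]},
  {"hand": 0, "travel": [0.03, 0.229, 0.341], "delta_rot": [0.525, 0, 0]},
  {"hand": 0, "travel": [0.03, 0.229, 0.341], "delta_rot": [0.525, 0, 0]},
  {"hand": 0, "travel": [0.03, 0.229, 0.341], "delta_rot": [0.525, 0, 0]},
  {"hand": 0, "travel": [0.03, 0.229, 0.341], "delta_rot": [0.525, 0, 0]},
  {"hand": 0, "travel": [0.03, 0.229, 0.341], "delta_rot": [0.525, 0, 0]},
  {"hand": 0, "travel": [0.03, 0.229, 0.341], "delta_rot": [0.525, 0, 0]},
  {"hand": 0, "travel": [0.03, 0.229, 0.341], "delta_rot": [0.525, 0, 0]},
  {"hand": 0, "travel": [0.09, 0.229, 0.341], "delta_rot": [0.525, 0, 0]},
  {"hand": 0, "travel": [0.13, 0.229, 0.341], "delta_rot": [0.525, 0, 0]},
  {"hand": 0, "travel": [0.15, 0.229, 0.341], "delta_rot": [0.525, 0, 0]},
  {"hand": 0, "travel": [0.15, 0.229, 0.341], "delta_rot": [0.525, 0, 0]},
])

```text
clock: 8.35
ee_pos: [0.5163, -0.3005, 0.1349]
tcp_rot: [-0.705, 0.019, 0.708, 0.02]
contact_force: [-0.8, -0.3, -0.4]
finger_gap: 0.088
```

```bash
python3 - <<'E'
from plan import *
apply([.15,.229,0.341],[.525,0,0]); s=robot.state()
p,R=load(); print(p,s["ee_pos"],yawof(), (R.inv()*Ro.from_quat(s["tcp_rot"])).as_rotvec(),s["clock"],s["contact_force"],s["joints"])
im=robot.snapshot("side"); cv2.imwrite("pics/s4.png",cv2.resize(im[60:160,215:335,::-1],None,fx=6,fy=6,interpolation=cv2.INTER_CUBIC))
im=robot.snapshot("top"); cv2.imwrite("pics/t4.png",cv2.resize(im[150:280,310:460,::-1],None,fx=4.5,fy=4.5,interpolation=cv2.INTER_CUBIC))
E
```

```text
[ 0.517  -0.3022  0.1388] [ 0.5163 -0.3005  0.1349] -1.6306624707115747 [-0.0045 -0.0038 -0.0011] 8.35 [-0.7565 -0.2628 -0.4018] [-0.5834  0.0885  1.3884 -0.0012  1.6693  1.0426]
```

View pics/s4.png

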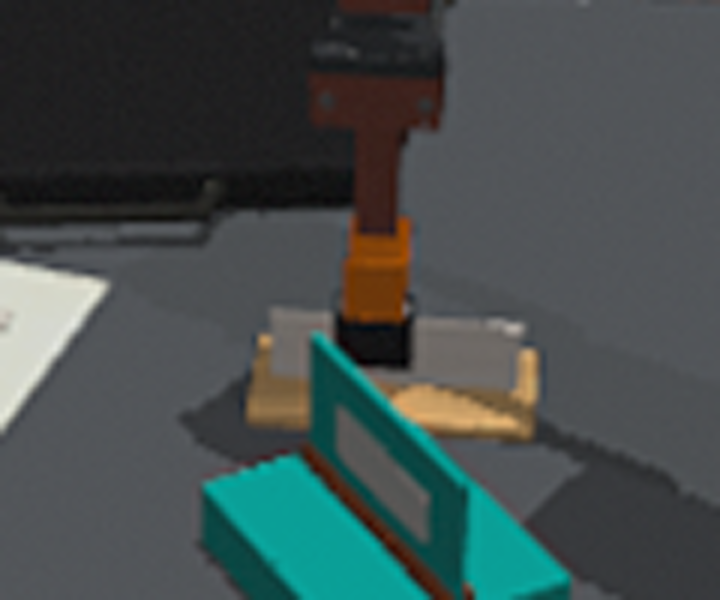

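View pics/t4.png

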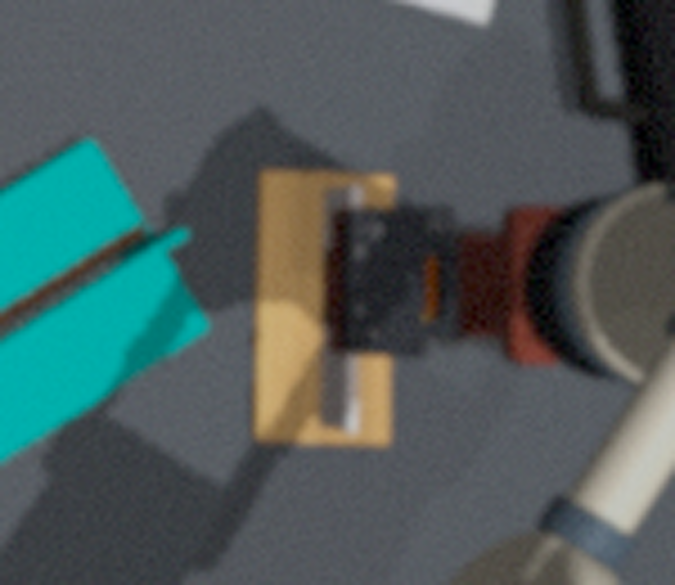

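Request:
servo_tool([
  {"hand": 0, "travel": [0.04, 0, 0], "delta_rot": [0, 0, 0]},
  {"hand": 0, "travel": [0.08, 0, 0], "delta_rot": [0, 0, 0]},
  {"hand": 0, "travel": [0.11, 0, 0], "delta_rot": [0, 0, 0]},
  {"hand": 0, "travel": [0.13, 0, 0], "delta_rot": [0, 0, 0]},
  {"hand": 0, "travel": [0.14, 0, 0], "delta_rot": [0, 0, 0]},
  {"hand": 0, "travel": [0.14, 0, 0], "delta_rot": [0, 0, 0]},
  {"hand": 0, "travel": [0.14, 0, 0], "delta_rot": [0, 0, 0]},
  {"hand": 0, "travel": [0.14, 0, 0], "delta_rot": [0, 0, 0]},
], force=30)

```text
clock: 9.12
ee_pos: [0.5178, -0.3026, 0.0699]
tcp_rot: [0.708, -0.022, -0.706, -0.02]
contact_force: [0.3, -0.0, -0.1]
finger_gap: 0.0878
```

```bash
python3 - <<'E'
from plan import *
apply([.14,0,0],[0,0,0]); s=robot.state()
p,R=load(); print(p,s["ee_pos"],yawof(), (R.inv()*Ro.from_quat(s["tcp_rot"])).as_rotvec(),s["clock"],s["contact_force"],s["joints"])
im=robot.snapshot("side"); cv2.imwrite("pics/s5.png",cv2.resize(im[60:160,215:335,::-1],None,fx=6,fy=6,interpolation=cv2.INTER_CUBIC))
E
```

```text
[ 0.5169 -0.3022  0.0688] [ 0.5178 -0.3026  0.0699] -1.6306624707115747 [-0.0002  0.0029  0.0029] 9.1167 [ 0.3021 -0.0474 -0.1129] [-0.5848  0.1111  1.4801 -0.0014  1.5472  1.0457]
```

View pics/s5.png

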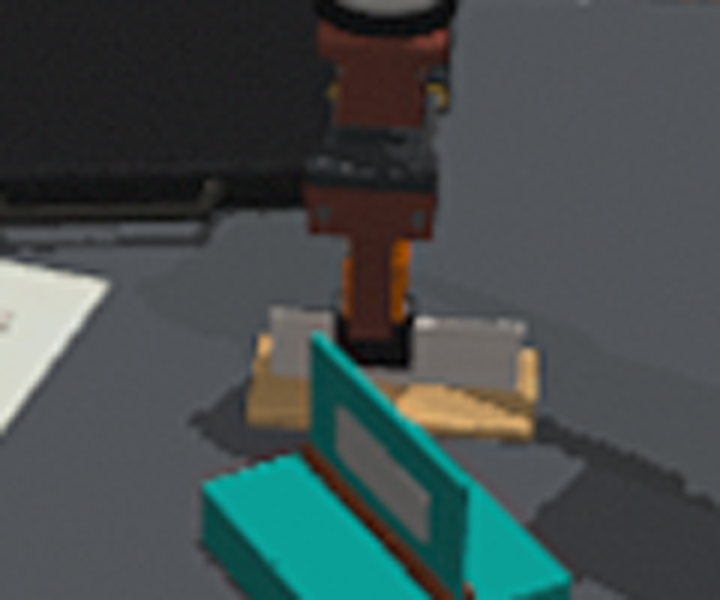

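Request:
servo_tool([
  {"hand": 0.4, "travel": [0.003, 0, 0], "delta_rot": [0, 0, 0]},
  {"hand": 0.5, "travel": [0.003, 0, 0], "delta_rot": [0, 0, 0]},
  {"hand": 0.6, "travel": [0.003, 0, 0], "delta_rot": [0, 0, 0]},
  {"hand": 0.7, "travel": [0.003, 0, 0], "delta_rot": [0, 0, 0]},
  {"hand": 0.8, "travel": [0.003, 0, 0], "delta_rot": [0, 0, 0]},
  {"hand": 1, "travel": [0.003, 0, 0], "delta_rot": [0, 0, 0]},
  {"hand": 1, "travel": [0.003, 0, 0], "delta_rot": [0, 0, 0]},
  {"hand": 1, "travel": [0.003, 0, 0], "delta_rot": [0, 0, 0]},
  {"hand": 1, "travel": [0.003, 0, 0], "delta_rot": [0, 0, 0]},
  {"hand": 1, "travel": [0.003, 0, 0], "delta_rot": [0, 0, 0]},
  {"hand": 1, "travel": [0.003, 0, 0], "delta_rot": [0, 0, 0]},
  {"hand": 1, "travel": [0.003, 0, 0], "delta_rot": [0, 0, 0]},
], force=30)

```text
clock: 10.17
ee_pos: [0.5183, -0.3028, 0.0698]
tcp_rot: [0.708, -0.023, -0.705, -0.02]
contact_force: [-1.0, 0.5, 9.7]
finger_gap: 0.0257
```

```bash
python3 - <<'E'
from plan import *
apply([.003,0,0],[0,0,0]); s=robot.state()
p,R=load(); print(p,s["ee_pos"],yawof(), (R.inv()*Ro.from_quat(s["tcp_rot"])).as_rotvec(),s["clock"],s["contact_force"],s["torque"],s["finger_gap"])
im=robot.snapshot("side"); cv2.imwrite("pics/s6.png",cv2.resize(im[60:160,215:335,::-1],None,fx=6,fy=6,interpolation=cv2.INTER_CUBIC))
E
```

```text
[ 0.5169 -0.3022  0.0673] [ 0.5183 -0.3028  0.0698] -1.6306624707115747 [-0.      0.0049  0.0038] 10.1667 [-1.0354  0.4703  9.6644] [0.2396 0.1764 0.0331] 0.025711686799366442
```

View pics/s6.png

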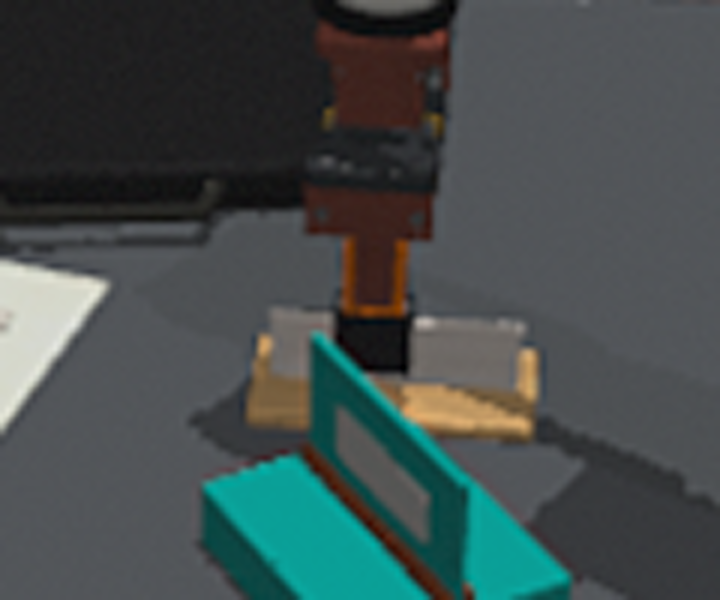

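Request:
servo_tool([
  {"hand": 1, "travel": [-0.01, 0, 0], "delta_rot": [0, 0, 0]},
  {"hand": 1, "travel": [-0.03, 0, 0], "delta_rot": [0, 0, 0]},
  {"hand": 1, "travel": [-0.06, 0, 0], "delta_rot": [0, 0, 0]},
  {"hand": 1, "travel": [-0.1, 0, 0], "delta_rot": [0, 0, 0]},
  {"hand": 1, "travel": [-0.15, 0, 0], "delta_rot": [0, 0, 0]},
  {"hand": 1, "travel": [-0.2, 0, 0], "delta_rot": [0, 0, 0]},
  {"hand": 1, "travel": [-0.25, 0, 0], "delta_rot": [0, 0, 0]},
  {"hand": 1, "travel": [-0.29, 0, 0], "delta_rot": [0, 0, 0]},
  {"hand": 1, "travel": [-0.32, 0, 0], "delta_rot": [0, 0, 0]},
  {"hand": 1, "travel": [-0.32, 0, 0], "delta_rot": [0, 0, 0]},
  {"hand": 1, "travel": [-0.32, 0, 0], "delta_rot": [0, 0, 0]},
], force=30)

```text
clock: 11.13
ee_pos: [0.5174, -0.3021, 0.2274]
tcp_rot: [0.707, -0.022, -0.706, -0.02]
contact_force: [0.4, -0.1, -0.5]
finger_gap: 0.0255
```

```bash
python3 - <<'E'
from plan import *
apply([-.32,0,0],[0,0,0]); s=robot.state()
p,R=load(); print(p,s["ee_pos"],yawof(), (R.inv()*Ro.from_quat(s["tcp_rot"])).as_rotvec(),s["clock"],s["contact_force"],s["torque"],s["finger_gap"])
im=robot.snapshot("side"); cv2.imwrite("pics/s7.png",cv2.resize(im[20:140,205:335,::-1],None,fx=5,fy=5,interpolation=cv2.INTER_CUBIC))
yaw=.18-np.pi/2
print(rel([.56,0,.23],down(-1.5)),rel([.581,.237,.23],down(yaw)))
E
```

```text
[ 0.517  -0.3022  0.2273] [ 0.5174 -0.3021  0.2274] -1.6306624707115747 [0.     0.0021 0.0025] 11.1333 [ 0.361  -0.1403 -0.5095] [ 0.0318 -0.0005 -0.0055] 0.02552273440466878
(array([-0.0055, -0.6085, -0.0496]), array([-0.0832,  0.0005,  0.0001])) (array([-0.0054, -1.0842, -0.0631]), array([-0.1527,  0.0005,  0.0001]))
```

View pics/s7.png

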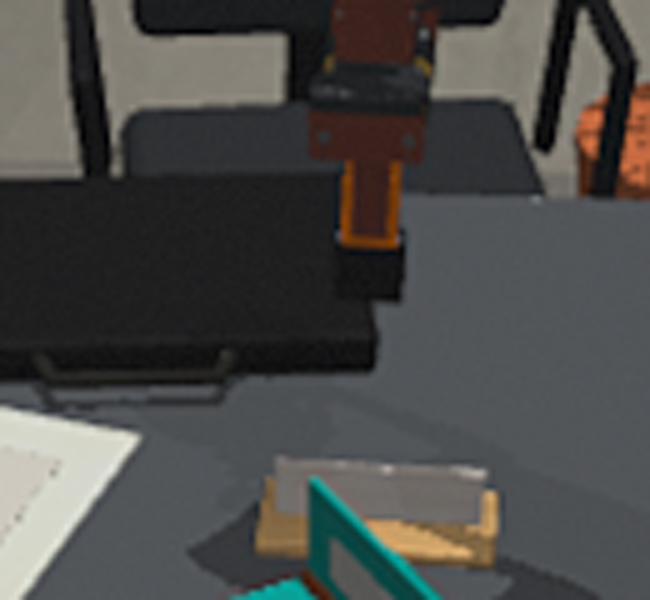

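Request:
servo_tool([
  {"hand": 1, "travel": [0, -0.02, 0], "delta_rot": [0, 0, 0]},
  {"hand": 1, "travel": [0, -0.06, -0.005], "delta_rot": [-0.01, 0, 0]},
  {"hand": 1, "travel": [0, -0.11, -0.01], "delta_rot": [-0.02, 0, 0]},
  {"hand": 1, "travel": [0, -0.17, -0.015], "delta_rot": [-0.03, 0, 0]},
  {"hand": 1, "travel": [0, -0.23, -0.02], "delta_rot": [-0.04, 0, 0]},
  {"hand": 1, "travel": [0, -0.29, -0.025], "delta_rot": [-0.05, 0, 0]},
  {"hand": 1, "travel": [0, -0.35, -0.03], "delta_rot": [-0.06, 0, 0]},
  {"hand": 1, "travel": [0, -0.41, -0.035], "delta_rot": [-0.07, 0, 0]},
  {"hand": 1, "travel": [0, -0.47, -0.04], "delta_rot": [-0.08, 0, 0]},
  {"hand": 1, "travel": [0, -0.53, -0.045], "delta_rot": [-0.09, 0, 0]},
  {"hand": 1, "travel": [0, -0.59, -0.05], "delta_rot": [-0.1, 0, 0]},
  {"hand": 1, "travel": [0, -0.65, -0.05], "delta_rot": [-0.11, 0, 0]},
  {"hand": 1, "travel": [0, -0.71, -0.05], "delta_rot": [-0.12, 0, 0]},
  {"hand": 1, "travel": [0, -0.77, -0.055], "delta_rot": [-0.13, 0, 0]},
  {"hand": 1, "travel": [0, -0.83, -0.06], "delta_rot": [-0.14, 0, 0]},
  {"hand": 1, "travel": [0, -0.89, -0.063], "delta_rot": [-0.15, 0, 0]},
  {"hand": 1, "travel": [0, -0.94, -0.063], "delta_rot": [-0.153, 0, 0]},
  {"hand": 1, "travel": [0, -0.98, -0.063], "delta_rot": [-0.153, 0, 0]},
  {"hand": 1, "travel": [0, -1.0, -0.063], "delta_rot": [-0.153, 0, 0]},
  {"hand": 1, "travel": [0, -1.0, -0.063], "delta_rot": [-0.153, 0, 0]},
], force=30)

```text
clock: 12.85
ee_pos: [0.5775, 0.1975, 0.2241]
tcp_rot: [-0.703, -0.064, 0.705, -0.065]
contact_force: [0.3, 0.2, 0.0]
finger_gap: 0.026
```

```bash
python3 - <<'E'
from plan import *
apply([0,-1,-.063],[-.153,0,0]); s=robot.state()
p,R=load(); print(p,s["ee_pos"],yawof(), (R.inv()*Ro.from_quat(s["tcp_rot"])).as_rotvec(),s["clock"],s["contact_force"],s["torque"],s["finger_gap"])
yaw=.18-np.pi/2
print(rel([.581,.237,.23],down(yaw)),rel([.581,.237,.2],down(yaw)))
E
```

```text
[0.5784 0.195  0.2273] [0.5775 0.1975 0.2241] -1.3903306963122666 [-0.003  -0.0026  0.0015] 12.85 [0.2802 0.2173 0.0361] [0.0016 0.0215 0.0099] 0.025990672583062386
(array([-0.0054, -0.0817, -0.0202]), array([0.0003, 0.0005, 0.0002])) (array([ 0.0546, -0.0817, -0.0202]), array([0.0003, 0.0005, 0.0002]))
```

Request:
servo_tool([
  {"hand": 1, "travel": [0, -0.02, -0.005], "delta_rot": [0, 0, 0]},
  {"hand": 1, "travel": [0, -0.05, -0.012], "delta_rot": [0, 0, 0]},
  {"hand": 1, "travel": [0.01, -0.075, -0.018], "delta_rot": [0, 0, 0]},
  {"hand": 1, "travel": [0.03, -0.082, -0.02], "delta_rot": [0, 0, 0]},
  {"hand": 1, "travel": [0.05, -0.082, -0.02], "delta_rot": [0, 0, 0]},
  {"hand": 1, "travel": [0.06, -0.082, -0.02], "delta_rot": [0, 0, 0]},
  {"hand": 1, "travel": [0.06, -0.082, -0.02], "delta_rot": [0, 0, 0]},
  {"hand": 1, "travel": [0.06, -0.082, -0.02], "delta_rot": [0, 0, 0]},
  {"hand": 1, "travel": [0.06, -0.082, -0.02], "delta_rot": [0, 0, 0]},
], force=30)

```text
clock: 13.6
ee_pos: [0.5811, 0.2369, 0.1961]
tcp_rot: [0.704, 0.063, -0.704, 0.064]
contact_force: [-0.9, -0.6, 0.3]
finger_gap: 0.0255
```

```bash
python3 - <<'E'
from plan import *
apply([.06,-.082,-.02],[0,0,0]); s=robot.state()
p,R=load(); print(p,s["ee_pos"],yawof(), (R.inv()*Ro.from_quat(s["tcp_rot"])).as_rotvec(),s["clock"],s["contact_force"],s["torque"],s["finger_gap"])
im=robot.snapshot("side"); cv2.imwrite("pics/s8.png",cv2.resize(im[150:270,200:310,::-1],None,fx=5,fy=5,interpolation=cv2.INTER_CUBIC))
im=robot.snapshot("top"); cv2.imwrite("pics/t8.png",cv2.resize(im[140:260,125:265,::-1],None,fx=5,fy=5,interpolation=cv2.INTER_CUBIC))
E
```

```text
[0.5809 0.2371 0.1973] [0.5811 0.2369 0.1961] -1.3903306963122666 [0.0007 0.0007 0.0018] 13.6 [-0.8845 -0.6034  0.2509] [ 0.0274 -0.0293  0.0263] 0.025543520160774758
```

View pics/s8.png

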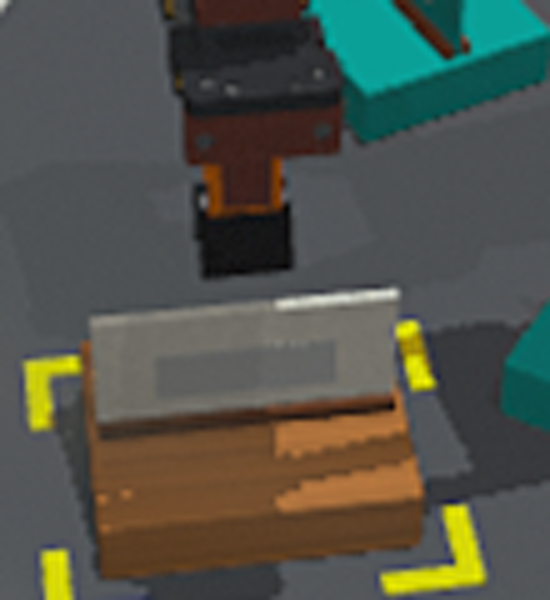

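View pics/t8.png

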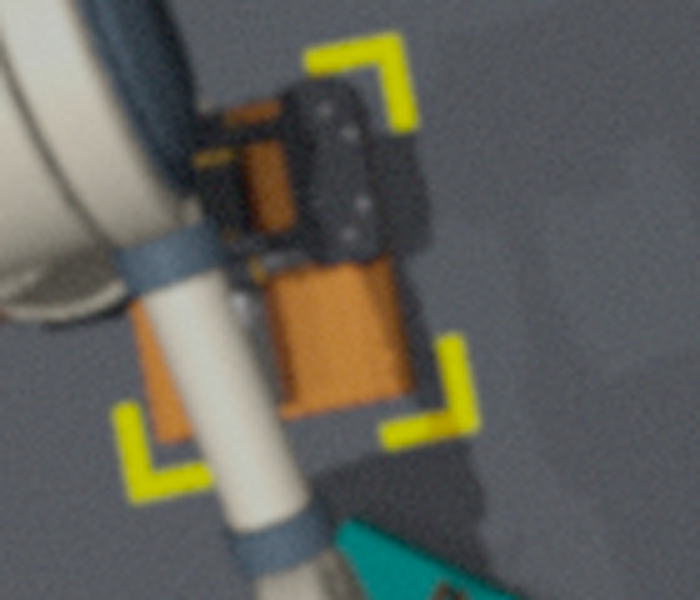

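```bash
python3 - <<'E'
from plan import *
s=robot.state(); e=s["ee_pos"]
f=lambda X:(proj("side",X)[0]-[200,150]+.4)*5
for yo in(.0115,.014,.017):
  for dz in(-.050,-.014-.036*np.cos(.35)):
    print(yo,dz,[f(T([e[0],e[1],.18],[[x,yo,e[2]+dz]])[0]) for x in(.022,-.022)])
# handle width top near pads and handle
print([f(T([e[0],e[1],.18],[[x,.013,e[2]-.014+.005]])[0]) for x in(.017,-.017)])
E
```

```text
0.0115 -0.05 [array([201.304 , 279.2784]), array([293.7787, 270.8585])]
0.0115 -0.047817417662505635 [array([201.2065, 275.9083]), array([293.7932, 267.4918])]
0.014 -0.05 [array([201.8685, 282.9047]), array([294.4905, 274.4564])]
0.014 -0.047817417662505635 [array([201.7716, 279.5335]), array([294.5059, 271.0887])]
0.017 -0.05 [array([202.5484, 287.2718]), array([295.3477, 278.7893])]
0.017 -0.047817417662505635 [array([202.4521, 283.8993]), array([295.3641, 275.4203])]
[array([210.5799, 215.7823]), array([283.7702, 209.3193])]
```

Request:
servo_tool([
  {"hand": 1, "travel": [0.01, 0, 0], "delta_rot": [0, 0, 0]},
  {"hand": 1, "travel": [0.025, 0, 0], "delta_rot": [0, 0, 0]},
  {"hand": 1, "travel": [0.04, 0, 0], "delta_rot": [0, 0, 0]},
  {"hand": 1, "travel": [0.05, 0, 0], "delta_rot": [0, 0, 0]},
  {"hand": 1, "travel": [0.06, 0, 0], "delta_rot": [0, 0, 0]},
  {"hand": 1, "travel": [0.068, 0, 0], "delta_rot": [0, 0, 0]},
  {"hand": 1, "travel": [0.076, 0, 0], "delta_rot": [0, 0, 0]},
  {"hand": 1, "travel": [0.083, 0, 0], "delta_rot": [0, 0, 0]},
  {"hand": 1, "travel": [0.09, 0, 0], "delta_rot": [0, 0, 0]},
  {"hand": 1, "travel": [0.095, 0, 0], "delta_rot": [0, 0, 0]},
  {"hand": 1, "travel": [0.098, 0, 0], "delta_rot": [0, 0, 0]},
  {"hand": 1, "travel": [0.098, 0, 0], "delta_rot": [0, 0, 0]},
  {"hand": 1, "travel": [0.098, 0, 0], "delta_rot": [0, 0, 0]},
  {"hand": 1, "travel": [0.098, 0, 0], "delta_rot": [0, 0, 0]},
], force=30)

```text
clock: 14.87
ee_pos: [0.5811, 0.2374, 0.1472]
tcp_rot: [0.704, 0.063, -0.704, 0.064]
contact_force: [0.7, 0.4, -0.1]
finger_gap: 0.0254
```

```bash
python3 - <<'E'
from plan import *
apply([.098,0,0],[0,0,0]); 
im=robot.snapshot("side"); cv2.imwrite("pics/s9.png",cv2.resize(im[160:280,200:300,::-1],None,fx=5,fy=5,interpolation=cv2.INTER_CUBIC))
im=robot.snapshot("top"); cv2.imwrite("pics/t9.png",cv2.resize(im[140:260,125:265,::-1],None,fx=5,fy=5,interpolation=cv2.INTER_CUBIC))
s=robot.state()
p,R=load(); print(p,s["ee_pos"],yawof(), (R.inv()*Ro.from_quat(s["tcp_rot"])).as_rotvec(),s["clock"],s["contact_force"],s["torque"],s["finger_gap"])
E
```

```text
[0.5808 0.2371 0.1483] [0.5811 0.2374 0.1471] -1.3903306963122666 [-0.      0.0008  0.0017] 14.9667 [-0.9365  0.2204 -0.3812] [ 0.0907  0.0193 -0.025 ] 0.02546273015974363
```

View pics/s9.png

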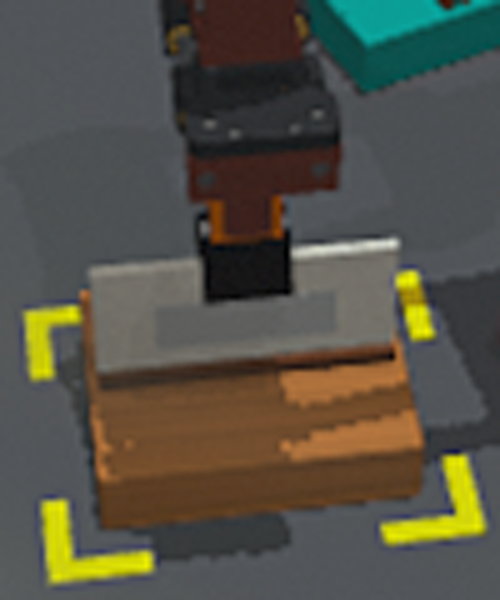

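View pics/t9.png

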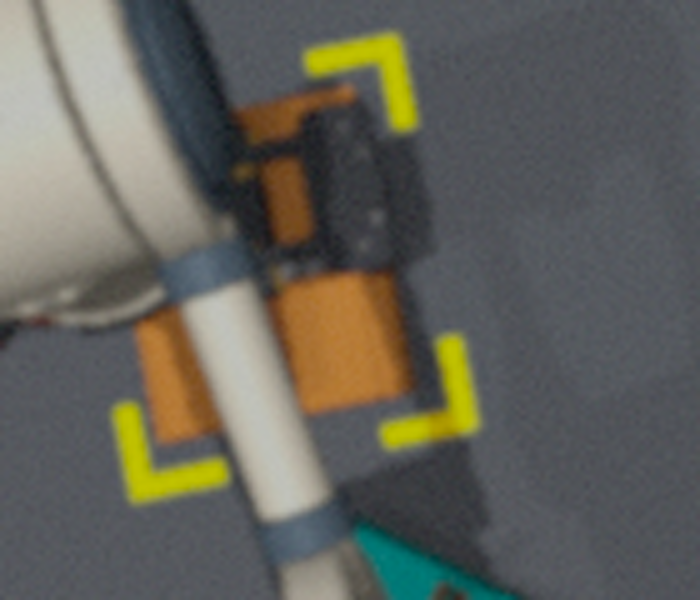

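Request:
servo_tool([
  {"hand": 1, "travel": [0, 0, 0], "delta_rot": [0, 0, 0]},
  {"hand": 1, "travel": [0, 0, 0], "delta_rot": [0, 0, 0]},
  {"hand": 1, "travel": [0, 0, 0], "delta_rot": [0, 0, 0]},
], force=30)

```text
clock: 15.22
ee_pos: [0.581, 0.2373, 0.1469]
tcp_rot: [-0.704, -0.063, 0.704, -0.064]
contact_force: [1.2, 0.6, -0.7]
finger_gap: 0.0258
```

```bash
python3 - <<'E'
from plan import *
for i in range(4):
    s=robot.state(); print(s["ee_pos"],s["contact_force"],s["torque"],s["finger_gap"],s["clock"]); im=robot.snapshot("side")
E
```

```text
[0.581  0.2373 0.1469] [ 1.1818  0.6214 -0.7274] [ 0.0296 -0.0479 -0.0421] 0.025786102605791276 15.2167
[0.581  0.2374 0.1469] [ 0.3644  0.0234 -0.7102] [ 0.0348  0.0034 -0.0666] 0.025705707613531754 15.2667
[0.581  0.2373 0.1468] [ 0.2074 -0.5971 -0.7297] [ 0.0522 -0.0231  0.0095] 0.025870288868749952 15.3167
[0.581  0.2373 0.1468] [-0.121  -0.5018 -0.3177] [-0.0003 -0.0132 -0.0549] 0.02526300035151678 15.3667
```

Only noise on the wrist, so nothing is touching. I'm handing it in.

```bash
python3 -c "
from rig import robot
print(robot.sign_off())"
```

```text
the job is handed in; nothing more can be done
None
```

I slid the stand into the yellow corners, then squeezed the clip fully open, took it off its rail and lowered it over the middle of the white board's top edge. I handed the job in at about 15.4 s, still gripping it with 30 N.

**Stand:** I pushed it along its long -y face with both open fingers. A fit after the push put it within about 1 mm and 0.01 rad of the spot, and the last picture showed the foot unmoved.

**Clip:**
- The finger opening was 25–26 mm, which matches the hard stop.
- By my measurements the jaws reach about 16 mm below the board's top edge, with about 4 mm clear on each side.
- The side picture shows the clip centred along the board with its front jaw in front.

**Contact:** Wrist forces stayed near 1 N, which is noise level, so I saw no sign of contact.

**Not seen directly:** The rear jaw was hidden from both cameras, so its clearance comes from the fitted positions and the force readings. I never moved near the eraser or ink jar. The tape roll was in no close view after the start, so I did not check it again.

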